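Stroke-test two glaze dispensers and reject the clogged one

TASK

Two identical-looking glaze dispensers stand in the wooden rack; one is clogged inside with dried glaze. Push each plunger straight down, slowly and gently: press the free-running one fully home onto its rubber washer, but if a plunger clearly stiffens part-way, stop pushing at once and never force it. Lift the clogged dispenser out of the rack and set it down gently, nozzle first, in the grey beaker; leave the good one in the rack with its plunger home, the beaker upright, and the other things where they are.

Things in the scene. Friction and masses are not known exactly. Their poses are not given: they have to be found in the camera images.
- rack: fixed wooden block 76 x 180 x 50 mm with two round sockets side by side along its own y axis, 110 mm apart, 32.5 mm wide and 42 mm deep. Origin: centre of its underside, on the table; z up
- socket_1 (a point): centre of the floor of the rack's +y socket, 8 mm above the table
- socket_2 (a point): centre of the floor of the rack's -y socket, 8 mm above the table
- dispenser_a: white round upright dispenser with blue band, 120 g, loose in one of the sockets (which varies). Barrel 30 mm wide from 10 to 125 mm above the origin, tapering below to a 16 mm nozzle. Origin: the nozzle's tip (lower end); z up along the barrel. Grip round the barrel from above, below its top end. Either this or dispenser_b may be the clogged one: only pushing tells
- dispenser_b: the same as dispenser_a in every outward respect, in the other socket
- plunger_a (a joint): travel of dispenser_a's plunger, m: 0 fully out, grows when pressed; starts at 0 to 0.005; home at 0.027, where the pad meets the black rubber washer (5 mm thick) on the barrel's top; the washer gives 2 N per mm beyond that, hard end 0.032. A free plunger slides with a steady 3 to 4 N until home and stays where left. Over 18 N breaks a plunger, free or clogged
- plunger_b (a joint): travel of dispenser_b's plunger, m, as for plunger_a. In whichever dispenser is clogged, the plunger slides freely only to somewhere between 0.010 and 0.015; then resistance climbs by about 4 N per mm, and it springs back a little when let go. More than 6 N before home is the sure sign of a clog: push until 7 to 10 N is felt, then stop
- pad_a (a point): centre of the top face of dispenser_a's blue round thumb pad (28 mm wide, 5 mm thick), 162 mm above the dispenser's origin at travel 0, lower by the travel
- pad_b (a point): the same for dispenser_b's pad
- beaker: loose plain grey stoneware beaker without handle, 65 mm wide, 83 mm high, 300 g, about 44 mm wide inside, floor 8 mm thick; a dispenser set in it leans a little on the rim. Origin: centre of its underside; z up
- oxide_bottle: small amber dropper bottle 33 mm wide, 102 mm high, bystander; origin: centre of its underside
- ring_cutter: metal ring cutter 69 mm wide, 28 mm high, bystander; origin: centre of its underside
- test_tile: small glazed test tile 34 x 52 x 9 mm, bystander; origin: centre of its underside
- kidney: red rubber kidney-shaped rib 46 x 92 x 8 mm lying flat, bystander; origin: centre of its underside

How it is judged:
By the outcome, as a careful person would: the job done as asked, in the order asked, and still so for the second after the job is handed in, with the robot touching nothing.
It also fails if it takes over 54 s, if anything falls off the work surface, if the arm or the gripper's body presses on something with over 40 N, if the wrist force passes 120 N, or if a joint passes its speed limit or range.

ROBOT

A 6-joint arm with a two-finger parallel gripper is mounted at the origin on a cart in front of the work surface, level with it; the furniture and walls round the work are solid. World frame = base frame: x ahead of the robot, y to its left, z up, the work surface at z = 0. Lengths are in m, angles in rad, forces in N, time in s.
With the tool pointing down it reaches from about 0.325 to 0.9 m from the base axis. Payload 3.5 kg.
Tool frame: the origin (TCP) lies where the fingers leave the gripper's body, on its centre line; the fingertips stand 73 mm ahead of it and the grasp point (between the pads) lies 54 mm ahead of it; z points along the fingers, y is the line along which they close (so a half turn about z gives the same grasp; the last joint's range is limited). The gripper opens to 85 mm and grips with 20 to 120 N. Pads are 22 mm wide; open, the fingers measure 114 mm over their backs; the gripper's body (76 mm by 85 mm) begins 54 mm behind the grasp point. The pads swing forward as they close: fully open they stand 13 mm farther back than shut.
Start: joints at [1.224, 0.276, -0.026, 1.268, 0, 1.467], TCP at [0.151, 0.607, 0.304] pointing down, gripper open.
Joint ranges: [-3.12, 3.12], [-0.85, 1.88], [-1.08, 1.24], [-1.95, 2.15], [-1.57, 1.53], [-3.14, 3.14]. Speed limits (rad/s): [2.57, 2.57, 3.14, 3.14, 3.14, 3.14].

INTERFACE

Orientations are given as a rotation vector (axis times angle).
In Python, from rig import ctrl, eyes, workorder, finder gives the robot as it stands. The module is installed in compiled form; this text tells all that it offers.
- The arm moves only by the tool drive_tool, never from a script. Its argument "steps" is a list that holds one entry, the list of rows, each a list of 5 numbers: the shift along the tool's x, y, z in m, then the turn about the tool's z in rad, then the closure, from -1 (fully open) to 1 (shut). A call has 1 to 8 rows; each row shifts and turns the commanded pose from where the row before left it, along the tool's axes as they then stand; what a row does not reach is not made up. A row lasts 1/8 s, in which the tool goes at most 62.5 mm and 10.7 degrees, less where a joint would pass 70% of its speed; a pose out of reach is approached as far as the arm can. A call with a gripper value outside its range is refused whole. The fingers move at their own pace and stop on an object; "force" is the grip in N (left out, the last holds). Time passes only in rows, so rows that do not move let the fingers close. It gives the time, the measured TCP pose, the force, the opening and the grip force at its end, in the units of the state.
- ctrl.get_state(): the state, without advancing time (a new reading comes with each control period).
- eyes.camera(name): name is "scene" or "top" or "wrist"; returns a dict with "color" (384x512x3 uint8, red, green, blue), "depth" (384x512 float32, m along the optical axis (not along the pixel's ray), 0 where there is no reading), "mtx" (3x3 intrinsics, pixels), "dist_coeffs" ([k1, k2, p1, p2, k3] as OpenCV has them; the pictures are not rectified), "world_from_camera" (4x4, takes a point from camera to world coordinates). Camera axes: x right, y up, looking along -z (the intrinsics and any distortion apply to the point x, -y, -z); pixel columns grow to the right and rows downward; lengths in m; the calibration is good to about 2 mm. A picture is of the moment at which its call begins.
- workorder.finish_job(): hands the job in; it is judged then, once.
Trained networks look in a picture, given as the dict that the camera call returned (one of the last four; its "shot" number tells which), for a name from the list of things; names that differ only in an ending like _2 or _b are one class to them, and where a whole thing is asked for, a point or a joint stands for the part that bears it (a point fixed in the world has none). Each returns a list of dicts, best first, with "p" (0 to 1); they miss things now and then, are a little off and sometimes report something else, mostly with a low value. They report only what shows in the picture. A call takes as long as a camera call.
- finder.trace(target, picture): "pixels" (384x512 bool, what is visible of it) and "bbox" ([left, top, right, bottom] in pixels, round what is visible of it).
The state is a dict: "clock": time; "joint_positions": joint angles; "dq": joint speeds; "tau": joint torques, N m; "position": TCP position; "tool_rot": TCP orientation; "wrist_force": force on the tool from outside, world axes, zero at the start; "torque": the same for the moment, N m; "finger_gap": finger opening in m; "grip_force": force on a finger pad.
Only numpy, scipy, OpenCV 4.12 (cv2) and the standard library are available. Lean on these libraries where they do the work, as an engineer would, in place of code of your own. Each camera call takes 0.05 s, during which the arm holds its last target. There are 200 camera calls.

## Working session

There is one attempt and no reset: what is moved stays moved. The work goes in short steps, Python scripts to look and compute and a tool call to move; the robot and the scene stay as the last step left them, time stands still between calls to the robot, and variables do not carry over. Pictures are saved under pics/ and viewed, at most 10 in all, crops included, and the job is handed in when it is done.

Besides the shell and the picture viewer there is one more tool, called after "Emit:" in YAML: its name, and indented under it one key for each argument. drive_tool: Moves the arm, as the interface text tells. Its arguments: {"type":"object","properties":{"steps":{"type":"array","items":{"type":"array","items":{"type":"array","items":{"type":"number"}}}},"force":{"type":"number"}},"required":["steps"]}

```bash
mkdir -p pics; cat > h.py <<'E'
import numpy as np,cv2
from rig import ctrl,eyes,workorder,finder
def cloud(c):
    d=c["depth"];h,w=d.shape
    uv=np.stack(np.meshgrid(np.arange(w),np.arange(h)),-1).reshape(-1,1,2).astype(np.float64)
    n=cv2.undistortPoints(uv,np.array(c["mtx"]),np.array(c["dist_coeffs"])).reshape(h,w,2)
    T=np.array(c["world_from_camera"])
    P=np.stack([n[...,0]*d,-n[...,1]*d,-d],-1)
    W=P@T[:3,:3].T+T[:3,3]; W[d==0]=np.nan
    return W
def save(c,n): cv2.imwrite(f"pics/{n}.png",c["color"][...,::-1])
E
cat > a.py <<'E'
from h import *
np.set_printoptions(precision=4,suppress=True)
s=ctrl.get_state();print(s["clock"],s["position"],s["tool_rot"],s["wrist_force"],s["finger_gap"])
ims=[]
for n in("scene","top"):
    c=eyes.camera(n);ims.append(c["color"]);W=cloud(c)
    print(n,np.array(c["world_from_camera"])[:3,3])
    for t in("rack","dispenser_a","pad_a","beaker","oxide_bottle","ring_cutter","test_tile","kidney"):
        for r in finder.trace(t,c)[:3]:
            if r["p"]<.3: continue
            Q=W[r["pixels"]];Q=Q[~np.isnan(Q[:,0])]
            if len(Q)==0: continue
            zt=np.percentile(Q[:,2],95);T=Q[Q[:,2]>zt-.006]
            print(t,round(r["p"],2),np.round(r["bbox"]),"med",np.median(Q,0),"top z",zt,"min",T.min(0)[:2],"max",T.max(0)[:2],"rect",cv2.minAreaRect((T[:,:2]*1000).astype(np.float32)))
cv2.imwrite("pics/a.png",cv2.resize(np.vstack(ims)[...,::-1],(400*1,600)))
cv2.imwrite("pics/scene.png",ims[0][...,::-1]);cv2.imwrite("pics/top.png",ims[1][...,::-1])
E
python3 a.py
```

```text
0.0 [0.1507 0.6059 0.3027] [-0.382  -3.1178  0.0035] [ 0.536  -0.9155 -0.0396] 0.08519748785174255
scene [ 0.0927 -0.7771  0.5307]
dispenser_a 0.81 [263. 191. 274. 236.] med [ 0.5271 -0.1699  0.1047] top z 0.16579204875110726 min [ 0.5189 -0.1754] max [ 0.545  -0.1484] rect ((533.1453247070312, -162.242431640625), (25.106075286865234, 24.656307220458984), 60.732540130615234)
dispenser_a 0.62 [289. 205. 309. 256.] med [ 0.5385 -0.2784  0.1085] top z 0.1652124707118784 min [ 0.5319 -0.2846] max [ 0.5581 -0.2576] rect ((544.9473266601562, -271.98095703125), (25.62107276916504, 24.33887481689453), 21.900041580200195)
dispenser_a 0.58 [282. 179. 291. 212.] med [ 0.6922 -0.0277  0.0467] top z 0.0911589728118786 min [ 0.6922 -0.025 ] max [ 0.7037 -0.0136] rect ((696.6803588867188, -20.762542724609375), (9.072925567626953, 12.790096282958984), 43.89745330810547)
pad_a 0.6 [264. 187. 275. 202.] med [ 0.531  -0.1647  0.1648] top z 0.16675610579962438 min [ 0.5189 -0.1754] max [ 0.542  -0.1514] rect ((530.3465576171875, -164.04408264160156), (22.123292922973633, 23.27532386779785), 9.8333988189
[... 2480 characters left out ...]
1. 183. 261.] med [0.4411 0.2116 0.0179] top z 0.029420233778150395 min [0.4135 0.1995] max [0.4649 0.2149] rect ((439.7215576171875, 208.0024871826172), (12.445239067077637, 51.614479064941406), 84.89441680908203)
test_tile 0.7 [321. 247. 343. 262.] med [ 0.3819 -0.2522  0.0085] top z 0.012231424178310002 min [ 0.3642 -0.2762] max [ 0.3984 -0.225 ] rect ((381.6280212402344, -250.42616271972656), (50.76957321166992, 33.92666244506836), 88.35221099853516)
kidney 0.84 [324. 129. 354. 150.] med [ 0.705  -0.3079  0.0088] top z 0.012553212577275773 min [ 0.6808 -0.3499] max [ 0.7323 -0.2662] rect ((706.1254272460938, -307.33062744140625), (46.03022384643555, 85.01634979248047), 13.44347858428955)
```

View pictures.

View pics/scene.png

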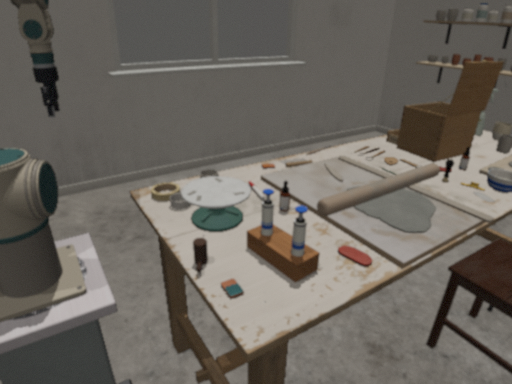

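View pics/top.png

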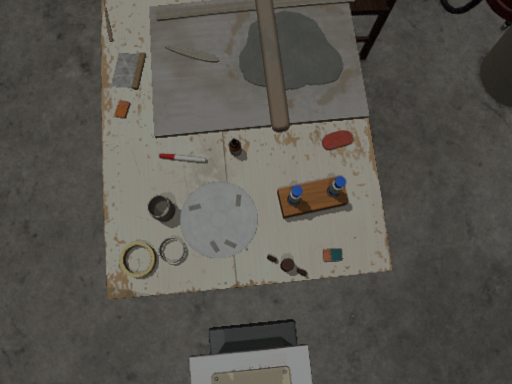

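Emit:
drive_tool:
  steps:
    - [[-0.039, -0.046, 0, 0, 1], [-0.039, -0.046, 0, 0, 1], [-0.039, -0.046, 0, 0, 1], [-0.039, -0.046, 0, 0, 1], [-0.039, -0.046, 0, 0, 1], [-0.039, -0.046, 0, 0, 1], [-0.039, -0.046, 0, 0, 1], [-0.039, -0.046, 0, 0, 1]]
  force: 60

```text
clock: 1.9
position: [0.3654, 0.1724, 0.3044]
tool_rot: [0.381, 3.117, 0.001]
wrist_force: [1.2, 0.2, 0.1]
finger_gap: -0.0001
grip_force: 0.0
```

Emit:
drive_tool:
  steps:
    - [[-0.039, -0.046, 0, 0, 1], [-0.039, -0.046, 0, 0, 1], [-0.039, -0.046, 0, 0, 1], [-0.039, -0.046, 0, 0, 1], [-0.02, -0.023, 0, 0, 1], [0, 0, 0, 0, 1]]

```text
clock: 2.65
position: [0.4866, -0.0712, 0.304]
tool_rot: [0.387, 3.117, -0.0]
wrist_force: [-0.4, 1.1, -0.3]
finger_gap: -0.0001
grip_force: 0.0
```

```bash
cat > w.py <<'E'
from h import *
import sys
np.set_printoptions(precision=4,suppress=True)
s=ctrl.get_state();print(s["clock"],s["position"],s["tool_rot"],s["wrist_force"],s["finger_gap"])
c=eyes.camera("wrist");W=cloud(c);save(c,sys.argv[1]);print(np.array(c["world_from_camera"])[:3])
for t in sys.argv[2:]:
    for r in finder.trace(t,c)[:3]:
        if r["p"]<.3: continue
        Q=W[r["pixels"]];Q=Q[~np.isnan(Q[:,0])]
        if len(Q)==0: continue
        zt=np.percentile(Q[:,2],90);T=Q[abs(Q[:,2]-zt)<.004]
        print(t,round(r["p"],2),np.round(r["bbox"]),"topz",zt,len(T),"circ",cv2.minEnclosingCircle((T[:,:2]*1000).astype(np.float32)),"med",np.median(T,0),"rect",cv2.minAreaRect((T[:,:2]*1000).astype(np.float32)))
E
python3 w.py w1 rack pad_a dispenser_a
```

```text
2.65 [ 0.4866 -0.0712  0.304 ] [ 0.3873  3.117  -0.0003] [-0.3842  1.1332 -0.2658] -8.570388241625153e-05
[[ 0.2447 -0.9193 -0.3083  0.4082]
 [ 0.9696  0.2321  0.0776 -0.0507]
 [ 0.0002 -0.318   0.9481  0.3732]]
rack 0.65 [ 86. 177. 238. 275.] topz 0.05008558555578319 5237 circ ((541.4194946289062, -214.02110290527344), 97.0680923461914) med [ 0.5301 -0.2142  0.0493] rect ((541.9688720703125, -214.24964904785156), (77.0411148071289, 180.89041137695312), 6.569144248962402)
pad_a 0.95 [ 55. 288.  85. 317.] topz 0.16502644558574345 575 circ ((546.8988037109375, -269.2637023925781), 14.634925842285156) med [ 0.5463 -0.2674  0.1643] rect ((547.2980346679688, -268.6311950683594), (27.311901092529297, 26.65735626220703), 78.20787811279297)
pad_a 0.65 [154. 259. 189. 287.] topz 0.1658176386147629 524 circ ((535.68994140625, -159.67953491210938), 14.108710289001465) med [ 0.532  -0.1597  0.1651] rect ((531.6535034179688, -160.7464599609375), (19.587160110473633, 28.146930694580078), 15.156262397766113)
dispenser_a 0.79 [ 52. 235. 136. 318.] topz 0.1643784094250891 593 circ ((546.8988037109375, -269.2637023925781), 14.634925842285156) med [ 0.5463 -0.2673  0.1642] rect ((547.2606201171875, -268.68115234375), (27.888805389404297, 26.30440902709961), 69.47651672363281)
dispenser_a 0.58 [156. 207. 211. 285.] topz 0.16526046923913884 524 circ ((535.3541259765625, -159.79437255859375), 14.123015403747559) med [ 0.5317 -0.1596  0.1651] rect ((531.4037475585938, -160.65528869628906), (19.2582950592041, 28.0738525390625), 13.32024097442627)
dispenser_a 0.33 [ 55. 288.  88. 319.] topz 0.1650080336961409 577 circ ((546.8988037109375, -269.2637023925781), 14.634925842285156) med [ 0.5466 -0.2673  0.1643] rect ((547.3741455078125, -268.3778991699219), (27.24118423461914, 26.30440902709961), 69.47651672363281)
```

View pics/w1.png

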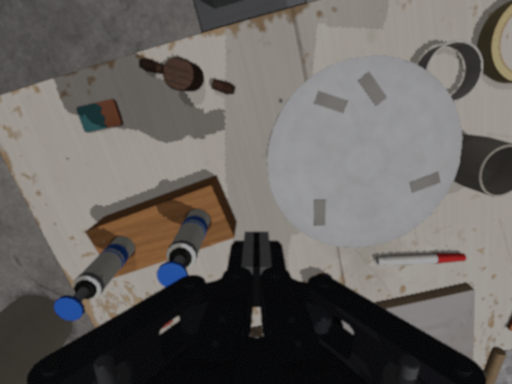

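Emit:
drive_tool:
  steps:
    - [[-0.034, -0.037, 0, 0, 1], [-0.033, -0.037, 0.01, 0, 1], [0, 0, 0.03, 0, 1], [0, 0, 0.015, 0, 1], [0, 0, 0.005, 0, 1], [0, 0, 0, 0, 1]]

```text
clock: 3.6
position: [0.5327, -0.1564, 0.2442]
tool_rot: [0.38, 3.118, 0.0]
wrist_force: [-0.1, 0.1, 0.0]
finger_gap: 0.0001
grip_force: 0.0
```

Emit:
drive_tool:
  steps:
    - [[0, 0, 0.002, 0, 1], [0, 0, 0.002, 0, 1], [0, 0, 0.002, 0, 1]]

```text
clock: 3.98
position: [0.533, -0.1573, 0.2383]
tool_rot: [0.382, 3.118, -0.0]
wrist_force: [-0.4, 0.7, 2.6]
finger_gap: -0.0001
grip_force: 1.5
```

Emit:
drive_tool:
  steps:
    - [[0, 0, 0.001, 0, 1], [0, 0, 0.001, 0, 1], [0, 0, 0.001, 0, 1]]

```text
clock: 4.35
position: [0.5331, -0.1574, 0.2352]
tool_rot: [0.382, 3.118, -0.0]
wrist_force: [-0.2, -0.5, 2.9]
finger_gap: -0.0001
grip_force: 1.5
```

Emit:
drive_tool:
  steps:
    - [[0, 0, 0.001, 0, 1], [0, 0, 0.001, 0, 1]]

```text
clock: 4.6
position: [0.5329, -0.1573, 0.2329]
tool_rot: [0.382, 3.118, -0.0]
wrist_force: [0.6, 0.6, 3.5]
finger_gap: -0.0002
grip_force: 1.5
```

Emit:
drive_tool:
  steps:
    - [[0, 0, 0.001, 0, 1]]

```text
clock: 4.72
position: [0.5328, -0.1573, 0.2318]
tool_rot: [0.382, 3.118, 0.0]
wrist_force: [-0.7, -0.2, 2.4]
finger_gap: 0.0002
grip_force: 1.5
```

Emit:
drive_tool:
  steps:
    - [[0, 0, 0.001, 0, 1]]

```text
clock: 4.85
position: [0.533, -0.1573, 0.2311]
tool_rot: [0.382, 3.118, -0.0]
wrist_force: [-0.4, 0.5, 4.4]
finger_gap: -0.0002
grip_force: 2.5
```

Emit:
drive_tool:
  steps:
    - [[0, 0, 0.001, 0, 1]]

```text
clock: 4.97
position: [0.5332, -0.1574, 0.2305]
tool_rot: [0.382, 3.117, -0.0]
wrist_force: [0.2, -0.1, 6.0]
finger_gap: 0.0003
grip_force: 3.4
```

Emit:
drive_tool:
  steps:
    - [[0, 0, 0.001, 0, 1]]

```text
clock: 5.1
position: [0.5335, -0.1575, 0.23]
tool_rot: [0.382, 3.116, -0.001]
wrist_force: [0.6, 0.3, 8.1]
finger_gap: -0.0003
grip_force: 4.2
```

Emit:
drive_tool:
  steps:
    - [[0, 0, -0.015, 0, 1], [0, 0, -0.02, 0, 1], [-0.02, -0.052, 0, 0, 1], [-0.02, -0.052, 0, 0, 1], [0, 0, 0.012, 0, 1], [0, 0, 0.005, 0, 1], [0, 0, 0, 0, 1]]

```text
clock: 5.98
position: [0.5457, -0.2664, 0.2459]
tool_rot: [-0.38, -3.116, -0.002]
wrist_force: [0.1, 0.4, 0.3]
finger_gap: 0.0003
grip_force: 0.0
```

Emit:
drive_tool:
  steps:
    - [[0, 0, 0.002, 0, 1], [0, 0, 0.002, 0, 1], [0, 0, 0.002, 0, 1]]

```text
clock: 6.35
position: [0.5467, -0.2675, 0.2411]
tool_rot: [0.381, 3.118, -0.0]
wrist_force: [-0.5, 0.8, -0.1]
finger_gap: 0.0002
grip_force: 0.0
```

Emit:
drive_tool:
  steps:
    - [[0, 0, 0.002, 0, 1], [0, 0, 0.002, 0, 1], [0, 0, 0.001, 0, 1], [0, 0, 0.001, 0, 1], [0, 0, 0.001, 0, 1], [0, 0, 0.001, 0, 1]]

```text
clock: 7.1
position: [0.5466, -0.2679, 0.233]
tool_rot: [0.382, 3.118, -0.0]
wrist_force: [-0.1, 0.4, 3.1]
finger_gap: -0.0003
grip_force: 1.5
```

Emit:
drive_tool:
  steps:
    - [[0, 0, 0.001, 0, 1], [0, 0, 0.001, 0, 1]]

```text
clock: 7.35
position: [0.5465, -0.2679, 0.2309]
tool_rot: [0.382, 3.118, -0.0]
wrist_force: [0.0, -0.5, 2.6]
finger_gap: -0.0002
grip_force: 1.5
```

Emit:
drive_tool:
  steps:
    - [[0, 0, 0.001, 0, 1], [0, 0, 0.001, 0, 1]]

```text
clock: 7.6
position: [0.5465, -0.2679, 0.2288]
tool_rot: [0.382, 3.118, -0.0]
wrist_force: [-0.2, -0.2, 2.3]
finger_gap: 0.0001
grip_force: 1.5
```

Emit:
drive_tool:
  steps:
    - [[0, 0, 0.001, 0, 1], [0, 0, 0.001, 0, 1]]

```text
clock: 7.85
position: [0.5465, -0.2678, 0.2268]
tool_rot: [-0.382, -3.118, 0.0]
wrist_force: [-0.9, -0.5, 1.6]
finger_gap: -0.0002
grip_force: 1.5
```

Emit:
drive_tool:
  steps:
    - [[0, 0, 0.001, 0, 1], [0, 0, 0.001, 0, 1], [0, 0, 0.001, 0, 1]]

```text
clock: 8.22
position: [0.5465, -0.2678, 0.2238]
tool_rot: [-0.382, -3.118, -0.0]
wrist_force: [-0.3, -0.8, 3.3]
finger_gap: -0.0005
grip_force: 1.5
```

Emit:
drive_tool:
  steps:
    - [[0, 0, 0.001, 0, 1], [0, 0, 0.001, 0, 1], [0, 0, 0.001, 0, 1], [0, 0, 0.001, 0, 1]]

```text
clock: 8.72
position: [0.5465, -0.2678, 0.2199]
tool_rot: [0.382, 3.118, 0.0]
wrist_force: [-0.0, -0.3, 3.1]
finger_gap: 0.0001
grip_force: 1.5
```

Emit:
drive_tool:
  steps:
    - [[0, 0, 0.001, 0, 1], [0, 0, 0.001, 0, 1], [0, 0, 0.001, 0, 1]]

```text
clock: 9.1
position: [0.5465, -0.2678, 0.2168]
tool_rot: [0.382, 3.118, 0.0]
wrist_force: [-0.3, -0.3, 2.6]
finger_gap: -0.0001
grip_force: 1.5
```

Emit:
drive_tool:
  steps:
    - [[0, 0, 0.001, 0, 1], [0, 0, 0.001, 0, 1]]

```text
clock: 9.35
position: [0.5465, -0.2679, 0.2149]
tool_rot: [0.382, 3.118, -0.0]
wrist_force: [0.2, -0.5, 3.5]
finger_gap: 0.0
grip_force: 1.9
```

Emit:
drive_tool:
  steps:
    - [[0, 0, 0.001, 0, 1], [0, 0, 0.001, 0, 1]]

```text
clock: 9.6
position: [0.5469, -0.2681, 0.2135]
tool_rot: [0.382, 3.117, -0.001]
wrist_force: [0.4, 0.2, 6.6]
finger_gap: -0.0003
grip_force: 3.2
```

Emit:
drive_tool:
  steps:
    - [[0, 0, 0.001, 0, 1]]

```text
clock: 9.72
position: [0.547, -0.2682, 0.2128]
tool_rot: [0.382, 3.117, -0.001]
wrist_force: [-0.3, 0.6, 8.0]
finger_gap: 0.0002
grip_force: 3.7
```

Emit:
drive_tool:
  steps:
    - [[0, 0, -0.01, 0, 1], [0, 0, -0.03, 0, 1], [0, 0, -0.05, 0, 1], [0.02, 0.052, 0, 0, -1], [0.02, 0.052, 0, 0, -1], [0, 0, 0, 0, -1], [0, 0, 0, 0, -1]]

```text
clock: 10.6
position: [0.5328, -0.1573, 0.3018]
tool_rot: [-0.381, -3.118, 0.001]
wrist_force: [-0.5, -0.5, 0.0]
finger_gap: 0.0722
grip_force: 0.0
```

```bash
python3 w.py w2 rack pad_a dispenser_a; cat > t.py <<'E'
from h import *
c=eyes.camera("top");W=cloud(c);save(c,"top2")
x,y,z=W[...,0],W[...,1],W[...,2]
m=(abs(x-.545)<.02)
for yy in np.arange(-.08,.26,.01):
    k=m&(abs(y-yy)<.005);print("%.2f:%.0f-%.0f"%(yy,*(1000*np.percentile(z[k],[10,90]))),end=" ")
for n in("beaker",):
  for cam in("top","scene"):
    if cam=="scene":c=eyes.camera(cam);W=cloud(c)
    for r in finder.trace(n,c)[:1]:
        Q=W[r["pixels"]];Q=Q[Q[:,2]>.076]
        print(cam,r["p"],len(Q),cv2.minEnclosingCircle((Q[:,:2]*1000).astype(np.float32)),Q.mean(0))
E
python3 t.py
```

```text
10.6 [ 0.5328 -0.1573  0.3018] [-0.3811 -3.1182  0.0008] [-0.5189 -0.5316  0.0095] 0.07220395787195674
[[ 0.2408 -0.9204 -0.3079  0.4543]
 [ 0.9706  0.2283  0.0766 -0.1371]
 [-0.0002 -0.3172  0.9483  0.3711]]
rack 0.67 [130. 128. 293. 233.] topz 0.05007534493717547 6589 circ ((540.9055786132812, -214.94113159179688), 97.09774017333984) med [ 0.5313 -0.2124  0.0492] rect ((542.00048828125, -214.9649658203125), (76.9701156616211, 181.49586486816406), 6.246880531311035)
pad_a 0.91 [130. 223. 157. 248.] topz 0.14078488489527635 617 circ ((547.414306640625, -268.3526306152344), 13.884974479675293) med [ 0.547  -0.2674  0.1399] rect ((547.3017578125, -268.21429443359375), (26.069726943969727, 26.690847396850586), 29.709178924560547)
pad_a 0.71 [237. 188. 272. 220.] topz 0.15796638525975673 801 circ ((535.3773803710938, -159.36964416503906), 13.743674278259277) med [ 0.5346 -0.1592  0.1572] rect ((535.345458984375, -159.1455078125), (27.002941131591797, 26.148862838745117), 7.847685813903809)
dispenser_a 0.72 [128. 188. 187. 249.] topz 0.14025316238743532 645 circ ((547.5708618164062, -268.
[... 344 characters left out ...]
508544921875, -159.7237548828125), (26.860559463500977, 26.839794158935547), 35.61697006225586)
-0.08:291-320 -0.07:-2-1 -0.06:-3-4 -0.05:-2-99 -0.04:94-99 -0.03:94-99 -0.02:95-99 -0.01:95-100 -0.00:94-100 0.01:94-100 0.02:94-100 0.03:93-99 0.04:94-99 0.05:94-99 0.06:94-100 0.07:95-100 0.08:94-100 0.09:94-100 0.10:95-100 0.11:94-100 0.12:94-100 0.13:96-100 0.14:96-99 0.15:-2-3 0.16:-2-4 0.17:-1-78 0.18:-0-82 0.19:7-12 0.20:4-10 0.21:6-12 0.22:5-81 0.23:1-77 0.24:-2-4 0.25:-2-3 top 0.89 75 ((549.5194702148438, 197.3650665283203), 29.790348052978516) [0.54660609 0.19759695 0.0811097 ]
scene 0.68 62 ((546.5036010742188, 194.27947998046875), 31.653120040893555) [0.54582807 0.19629456 0.07946137]
```

View pics/w2.png

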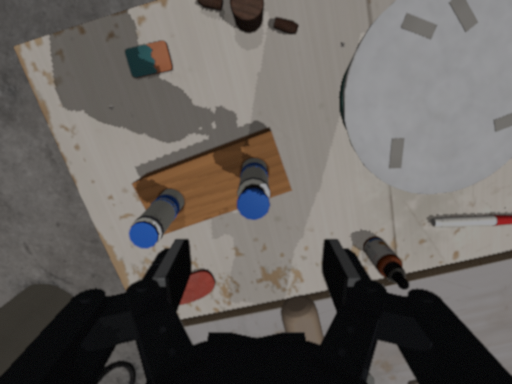

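Emit:
drive_tool:
  steps:
    - [[-0.0025, -0.0015, 0.03, 0, -1], [0, 0, 0.035, 0, -1], [0, 0, 0.035, 0, -1], [0, 0, 0.02, 0, -1], [0, 0, 0.014, 0, -1], [0, 0, 0, 0, -1]]

```text
clock: 11.75
position: [0.5343, -0.1592, 0.167]
tool_rot: [-0.382, -3.116, -0.001]
wrist_force: [0.4, 0.6, 0.4]
finger_gap: 0.0856
grip_force: 0.0
```

Emit:
drive_tool:
  steps:
    - [[0, 0, 0, 0, 1], [0, 0, 0, 0, 1], [0, 0, 0, 0, 1], [0, 0, 0, 0, 1], [0, 0, 0, 0, 1], [0, 0, 0, 0, 1]]
  force: 30

```text
clock: 12.5
position: [0.5354, -0.1597, 0.1688]
tool_rot: [0.382, 3.117, -0.001]
wrist_force: [0.4, 0.3, 5.0]
finger_gap: 0.0293
grip_force: 29.9
```

Emit:
drive_tool:
  steps:
    - [[0, 0, -0.01, 0, 1], [0, 0, -0.02, 0, 1], [0, 0, -0.03, 0, 1], [0, 0, -0.035, 0, 1], [0, 0, -0.035, 0, 1], [0, 0, -0.015, 0, 1], [0, 0, 0, 0, 1]]

```text
clock: 13.38
position: [0.5351, -0.1593, 0.3134]
tool_rot: [0.382, 3.117, -0.0]
wrist_force: [-0.9, 0.3, -2.0]
finger_gap: 0.0293
grip_force: 29.9
```

```bash
cat > s.py <<'E'
from h import *
c=eyes.camera("scene");cv2.imwrite("pics/s3.png",cv2.resize(c["color"][130:300,180:400,::-1],None,fx=3,fy=3))
W=cloud(c)
for t in("dispenser_a","pad_a"):
  for r in finder.trace(t,c)[:3]:
    Q=W[r["pixels"]];Q=Q[~np.isnan(Q[:,0])];print(t,r["p"],Q.min(0),Q.max(0),np.median(Q,0))
E
python3 s.py
```

```text
dispenser_a 0.9 [ 0.52866728 -0.28713032 -0.00287757] [ 0.72495891 -0.06757778  0.1418794 ] [ 0.53816285 -0.27874572  0.09666981]
dispenser_a 0.64 [ 0.51650224 -0.17680603  0.01790694] [0.83046177 0.21081064 0.280889  ] [ 0.5225874  -0.16984824  0.21083622]
pad_a 0.42 [ 0.53161839 -0.28446077  0.13437938] [ 0.55615246 -0.25910928  0.1418794 ] [ 0.54294844 -0.27321984  0.14056535]
```

View pics/s3.png

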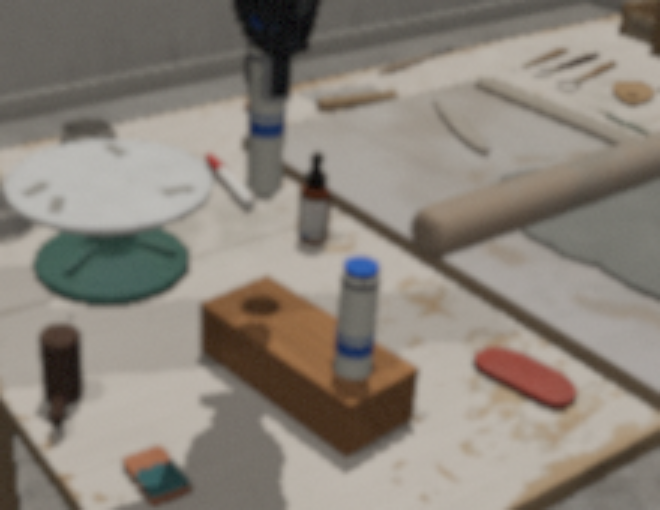

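Emit:
drive_tool:
  steps:
    - [[0.005, 0.02, 0, 0, 1], [0.01, 0.0475, 0, 0, 1], [0.011, 0.055, 0, 0, 1], [0.011, 0.055, 0, 0, 1], [0.011, 0.055, 0, 0, 1], [0.011, 0.055, 0, 0, 1], [0.01, 0.045, 0, 0, 1], [0.005, 0.015, 0, 0, 1]]

```text
clock: 14.52
position: [0.5456, 0.199, 0.3117]
tool_rot: [-0.376, -3.117, 0.0]
wrist_force: [0.4, 0.4, -1.7]
finger_gap: 0.0292
grip_force: 30.2
```

Emit:
drive_tool:
  steps:
    - [[0, 0, 0, 0.09, 1], [0, 0, 0, 0.17, 1], [0, 0, 0, 0.18, 1], [0, 0, 0, 0.18, 1], [0, 0, 0, 0.18, 1], [0, 0, 0, 0.18, 1], [0, 0, 0, 0.18, 1], [0, 0, 0, 0.18, 1]]

```text
clock: 15.52
position: [0.5461, 0.1955, 0.312]
tool_rot: [-2.242, -2.199, 0.003]
wrist_force: [-0.2, 0.1, -2.7]
finger_gap: 0.029
grip_force: 30.2
```

Emit:
drive_tool:
  steps:
    - [[0, 0, 0, 0.15, 1], [0, 0, 0, 0.08, 1], [0, 0, 0, 0, 1], [0, 0, 0, 0, 1]]

```text
clock: 16.02
position: [0.5465, 0.1956, 0.3125]
tool_rot: [-2.473, -1.937, 0.001]
wrist_force: [-0.4, -0.1, -1.1]
finger_gap: 0.029
grip_force: 30.2
```

```bash
python3 w.py w4 beaker dispenser_a; python3 t.py | tail -1; python3 - <<'E'
from h import *
c=eyes.camera("scene");W=cloud(c)
for r in finder.trace("dispenser_a",c)[:3]:
    Q=W[r["pixels"]];Q=Q[~np.isnan(Q[:,0])]
    Q=Q[np.hypot(Q[:,0]-.5485,Q[:,1]-.196)<.03]
    for a in np.arange(.1,.3,.02):
        k=Q[abs(Q[:,2]-a)<.01]
        if len(k)>2: print(round(a,2),len(k),k.mean(0).round(4))
E
```

```text
16.025 [0.5465 0.1956 0.3125] [-2.4731 -1.9367  0.0014] [-0.3951 -0.1294 -1.1486] 0.028980933681042
[[ 0.9708  0.2272  0.0764  0.5668]
 [-0.2397  0.9208  0.3078  0.2753]
 [-0.0004 -0.3172  0.9484  0.3817]]
beaker 0.65 [230. 137. 289. 192.] topz 0.08019529292687691 338 circ ((549.8409423828125, 197.8245086669922), 30.34462547302246) med [0.5594 0.2098 0.0805] rect ((551.2722778320312, 200.87779235839844), (49.91118240356445, 59.807159423828125), 71.49717712402344)
dispenser_a 0.62 [221. 184. 292. 334.] topz 0.300969489440203 2424 circ ((548.2322387695312, 198.1511993408203), 13.459346771240234) med [0.5491 0.2022 0.3007] rect ((549.0361938476562, 201.14242553710938), (18.186580657958984, 26.48851776123047), 75.79903411865234)
scene 0.55 49 ((544.2869873046875, 195.63458251953125), 30.455190658569336) [0.54306493 0.19700886 0.07951053]
0.16 33 [0.5405 0.187  0.1632]
0.18 54 [0.5402 0.185  0.1807]
0.2 61 [0.5422 0.1844 0.2003]
0.22 58 [0.5411 0.1839 0.2203]
0.24 57 [0.5419 0.184  0.2403]
0.26 56 [0.5427 0.1837 0.2601]
0.28 54 [0.5438 0.1866 0.2785]
```

View pics/w4.png

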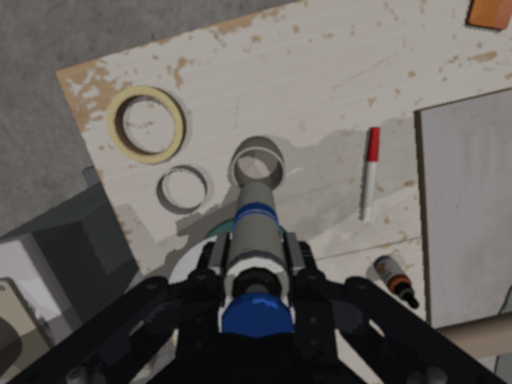

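Emit:
drive_tool:
  steps:
    - [[0.002, 0.002, 0.02, 0, 1], [0, 0, 0.025, 0, 1], [0, 0, 0.02, 0, 1], [0, 0, 0.015, 0, 1], [0, 0, 0.01, 0, 1], [0, 0, 0, 0, 1]]

```text
clock: 17.23
position: [0.549, 0.1971, 0.2223]
tool_rot: [-2.474, -1.935, 0.002]
wrist_force: [-1.1, -0.7, -1.4]
finger_gap: 0.0294
grip_force: 30.2
```

Emit:
drive_tool:
  steps:
    - [[0, 0, 0.01, 0, 1], [0, 0, 0.012, 0, 1], [0, 0, 0.01, 0, 1], [0, 0, 0.007, 0, 1], [0, 0, 0.003, 0, 1], [0, 0, 0, 0, 1]]

```text
clock: 17.98
position: [0.5493, 0.1972, 0.1807]
tool_rot: [-2.474, -1.936, 0.0]
wrist_force: [-0.6, -0.2, -1.8]
finger_gap: 0.0292
grip_force: 30.2
```

Emit:
drive_tool:
  steps:
    - [[0, 0, 0.004, 0, 1], [0, 0, 0.003, 0, 1], [0, 0, 0.002, 0, 1], [0, 0, 0, 0, 1]]

```text
clock: 18.48
position: [0.5492, 0.1972, 0.1717]
tool_rot: [-2.474, -1.936, 0.001]
wrist_force: [0.7, 0.2, -0.7]
finger_gap: 0.029
grip_force: 30.2
```

Emit:
drive_tool:
  steps:
    - [[0, 0, 0.001, 0, 1], [0, 0, 0.001, 0, 1]]

```text
clock: 18.73
position: [0.5494, 0.1973, 0.17]
tool_rot: [2.474, 1.936, 0.0]
wrist_force: [-0.2, -1.1, -2.1]
finger_gap: 0.0293
grip_force: 30.2
```

Emit:
drive_tool:
  steps:
    - [[0, 0, 0.001, 0, 1], [0, 0, 0.001, 0, 1]]

```text
clock: 18.98
position: [0.5495, 0.1973, 0.1684]
tool_rot: [2.474, 1.936, 0.001]
wrist_force: [-1.5, 0.2, 3.5]
finger_gap: 0.0295
grip_force: 30.9
```

Emit:
drive_tool:
  steps:
    - [[0, 0, 0.001, 0, 1], [0, 0, 0, 0, 1]]

```text
clock: 19.23
position: [0.5496, 0.1974, 0.1683]
tool_rot: [2.474, 1.936, 0.001]
wrist_force: [-2.3, -0.2, 6.2]
finger_gap: 0.0294
grip_force: 31.2
```

Emit:
drive_tool:
  steps:
    - [[0, 0, -0.001, 0, 1], [0, 0, 0, 0, 0.25], [0, 0, 0, 0, 0.2], [0, 0, 0, 0, 0.15], [0, 0, 0, 0, 0.1], [0, 0, 0, 0, 0.0], [0, 0, 0, 0, -0.1], [0, 0, 0, 0, -0.2]]
  force: 20

```text
clock: 20.23
position: [0.5493, 0.1972, 0.1679]
tool_rot: [-2.474, -1.936, 0.0]
wrist_force: [-0.1, -0.5, 0.3]
finger_gap: 0.0515
grip_force: 0.0
```

Emit:
drive_tool:
  steps:
    - [[0, 0, 0, 0, -0.4], [0, 0, 0, 0, -0.6], [0, 0, 0, 0, -0.8], [0, 0, 0, 0, -1], [0, 0, 0, 0, -1]]

```text
clock: 20.85
position: [0.5494, 0.1972, 0.1679]
tool_rot: [2.474, 1.936, 0.0]
wrist_force: [-0.5, 0.3, 0.9]
finger_gap: 0.0854
grip_force: 0.0
```

```bash
python3 - <<'E'
from h import *
c=eyes.camera("scene");a=cv2.resize(c["color"][120:290,160:360,::-1],(600,510))
cv2.imwrite("pics/s5.png",a)
E
python3 w.py w5 pad_a
```

```text
20.9 [0.5493 0.1972 0.1679] [-2.4742 -1.9359  0.0001] [ 0.1852  0.2086 -0.9397] 0.08536509108204295
[[ 0.9706  0.2284  0.0758  0.5696]
 [-0.2406  0.9206  0.3075  0.2769]
 [ 0.0004 -0.3167  0.9485  0.2372]]
pad_a 0.71 [218. 285. 293. 340.] topz 0.1573309924904699 2473 circ ((549.6054077148438, 199.04835510253906), 13.932282447814941) med [0.5511 0.2042 0.1566] rect ((551.2359008789062, 203.4220733642578), (17.899242401123047, 27.439922332763672), 71.90953826904297)
```

View pics/w5.png

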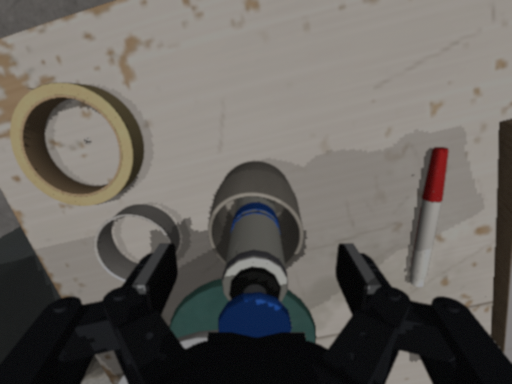

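The dispenser stands nearly upright in the beaker (band at 255,212; pad at 255,315), fingers clear on both sides. Raising straight up.

Emit:
drive_tool:
  steps:
    - [[0, 0, -0.01, 0, -1], [0, 0, -0.02, 0, -1], [0, 0, -0.03, 0, -1], [0, 0, -0.04, 0, -1], [0, 0, -0.04, 0, -1], [0, 0, -0.03, 0, -1], [0, 0, 0, 0, -1], [0, 0, 0, 0, -1]]

```text
clock: 22.0
position: [0.549, 0.1971, 0.3374]
tool_rot: [-2.474, -1.936, 0.001]
wrist_force: [0.1, -0.5, -0.2]
finger_gap: 0.0854
grip_force: 0.0
```

```bash
python3 - <<'E'
from h import *
c=eyes.camera("scene");cv2.imwrite("pics/s6.png",cv2.resize(c["color"][120:290,160:360,::-1],(600,510)))
E
python3 w.py w6 pad_a beaker
```

```text
22.05 [0.5487 0.197  0.3366] [-2.4736 -1.9352  0.0033] [0.2983 0.0816 0.2888] 0.08505373316245171
[[ 0.9706  0.2277  0.0779  0.5691]
 [-0.2406  0.9205  0.308   0.2767]
 [-0.0016 -0.3177  0.9482  0.4058]]
pad_a 0.85 [242. 174. 272. 202.] topz 0.15754407145573968 628 circ ((550.3670654296875, 199.1931610107422), 13.802520751953125) med [0.5503 0.1996 0.1567] rect ((550.0706176757812, 199.32452392578125), (26.886404037475586, 26.002626419067383), 17.52474594116211)
pad_a 0.46 [386. 366. 405. 384.] topz 0.008643363277900884 254 circ ((717.6151123046875, -297.68304443359375), 30.953857421875) med [ 0.7132 -0.301   0.0078] rect ((718.5938720703125, -295.6454772949219), (51.66392135620117, 41.6693115234375), 73.02068328857422)
beaker 0.7 [229. 135. 285. 187.] topz 0.08084368983202903 275 circ ((549.6104736328125, 197.55738830566406), 30.123699188232422) med [0.5566 0.2107 0.0807] rect ((550.4822387695312, 201.24037170410156), (49.458099365234375, 58.97282791137695), 74.77485656738281)
```

View pics/s6.png

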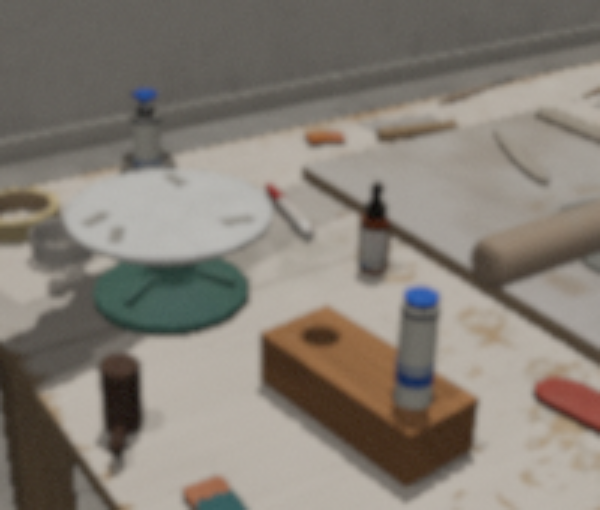

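View pics/w6.png

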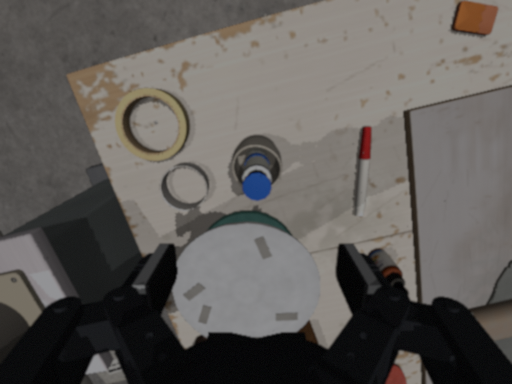

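The clogged dispenser stands in the upright beaker (pad at 257,185 in the wrist view). The good one is in the rack with its plunger home (crop 420,298), and the bystanders that show in these two views look undisturbed.

```bash
python3 -c "
from rig import workorder
print(workorder.finish_job())"
```

```text
the job is handed in; nothing more can be done
None
```

The job is handed in at about 22 s: the clogged dispenser (+y socket, stopped at 8 N) stands nozzle-down in the upright beaker, and the good one is still in the rack with its plunger home.

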